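# Fit the upper plate to a two-tier cake stand and lock it with its click-fit knob

## Task

Finish assembling the two-tier cake stand so the heart cakes can go on it: lower the small plate with the steel hub over the post until its hub rests on the post's shoulder, then push the steel knob onto the sprung stud that sticks out above the hub until it clicks and sits fully down on the hub. Do not let go of the knob: finish with it still in the gripper, pressing it down onto the hub firmly (about 10 N, never more than 60 N), with the stand upright and more or less where it stood. Leave everything else on the trolley alone.

Things in the scene. Friction and masses are not known exactly. Their poses are not given: they have to be found in the camera images.
- stand: Lower tier of the cake stand, loose, 1.1 kg: pale grey stoneware plate, 228 mm across, 21 mm high, with an upright steel post fixed through its middle. Origin on the post's axis at the plate's underside, z up along the post. The post's column is 18 mm thick and ends in a 28 mm collar whose flat top is the shoulder; above it a 17 mm pin reaches to 140 mm, then comes the stud.
- shoulder (a point): Centre of the collar's flat top, on which the upper plate's hub is to rest: on the post's axis, 108 mm above the underside of the lower plate.
- stud_tip (a point): Tip of the stud, on the post's axis, 166 mm above the underside of the lower plate. The stud is 11 mm thick, from 142 mm to this tapered tip (5.6 mm wide); round it, widest at 153 mm, four small steel catches bulge to 18.4 mm across and spring back into the stud when pushed in.
- tier_plate: Upper tier, loose, about 0.3 kg, lying right way up: pale grey stoneware plate, 170 mm across, rim 16 mm high, with an upright steel tube, the hub, in its middle. Origin at the centre of its underside, z up. The floor round the hub is flat out to 55 mm from the centre, 5.5 mm thick. In place, the origin lies at the shoulder and the stud stands 24 mm out of the hub.
- hub_top (a point): Centre of the hub's upper end, 34 mm above the underside of the upper plate. The hub is 30 mm outside with a 20 mm bore right through (36 mm wide at its foot, up to 9 mm); carry the plate by it, gripped across from above about 5 mm below this point.
- knob_cap: Click-fit locking knob, loose, about 0.09 kg, steel, round about z, 58 mm high, standing on its open end: skirt 32 mm across up to 28 mm, narrow waist, then the grip. Origin at the centre of its open underside, z up. Inside the mouth a lip of 14 mm bore, 4 mm high, under a chamber 22 mm wide, 27 mm deep. Home, the underside lies on the hub's top, 142 mm above the stand's origin.
- knob_grip (a point): Middle of the knob's grip (28 mm across, 18 mm high), on its axis, 44 mm above its underside. Pushed onto the stud, the knob meets the catches about 18 mm before it is home; resistance peaks at about 10 to 15 N some 15 mm before home, then drops to nothing; over the last 7 mm the catches snap out above the lip and draw the knob down; then it stops hard on the hub.
- vanilla_jar: Bystander: round spice jar with a wide lid, 42 mm across, 96 mm high. Origin under its centre.
- round_cutter: Bystander: plain tin ring cutter, open, 52 mm across, 38 mm high. Origin under its centre.
- carafe: Bystander: tall clear carafe with a pour lid, 88 mm across, 300 mm high, right back corner. Origin under its centre.
- milk: Bystander: milk carton, 77 x 79 x 214 mm, left back corner. Origin under its centre.
- syrup: Bystander: closed syrup bottle, 73 mm across, 237 mm high, at the back. Origin under its centre.
- cake_a: Bystander: heart-shaped sponge cake, 87 x 101 x 29 mm, at the front. Origin under its centre.
- cake_b: Bystander: heart-shaped sponge cake, 87 x 101 x 30 mm, at the front. Origin under its centre.
- cake_fork: Bystander: small cake fork, 145 mm long, 20 mm wide, 12 mm high, lying at the front left along its own x axis. Origin under its centre.

How it is judged:
By the outcome, as a careful person would: the job done as asked, in the order asked, and still so for the second after the job is handed in, while the arm keeps its last pose, push and grip.
It also fails if it takes over 64 s, if anything falls off the work surface, if the arm or the gripper's body presses on something with over 40 N, if the wrist force passes 120 N, or if a joint passes its speed limit or range.

## Robot

A 7-joint arm with a two-finger parallel gripper is mounted at the origin on a cart in front of the work surface, level with it; the furniture and walls round the work are solid. World frame = base frame: x ahead of the robot, y to its left, z up, the work surface at z = 0. Lengths are in mm, angles in rad, forces in N, time in s.
With the tool pointing down it reaches from about 400 to 875 mm from the base axis. Payload 4.4 kg.
Tool frame: the origin (TCP) lies midway between the tips of the shut fingers; the grasp point (between the pads) lies ctrl.grip_depth behind it (ctrl.grip_depth is the distance from the TCP to the grasp point, in mm); z points along the fingers, y is the line along which they close (so a half turn about z gives the same grasp; the last joint's range is limited). The gripper opens to 85 mm and grips with 20 to 120 N. Pads are 22 mm wide; open, the fingers measure 114 mm over their backs; the gripper's body (76 mm by 85 mm) begins 54 mm behind the grasp point. The pads swing forward as they close: fully open they stand 13 mm farther back than shut.
Start: joints at [1.229, 0.628, 0.038, 1.517, -0.027, 0.996, -0.02], TCP at [177.033, -625.441, 231.313] pointing down, gripper open.
Joint ranges: [-3.06, 3.06], [-0.37, 2.12], [-1.25, 1.32], [0.18, 2.47], [-1.1, 4.24], [0.23, 1.98], [-2.94, 2.94]. Speed limits (rad/s): [2.57, 2.57, 3.14, 3.14, 3.14, 3.14, 3.14].

## Interface

Orientations are given as [roll, pitch, yaw] about the fixed x, y, z axes, in that order (R = Rz(yaw) Ry(pitch) Rx(roll)).
In Python, from cell import ctrl gives the robot as it stands.
- The arm moves only by the tool carry_out, never from a script. Its argument "deltas" is one flat list of numbers, 7 for each row, row after row: the turn, a rotation vector about the tool's x, y, z in degrees, then the shift along the tool's x, y, z in m, then the closure, from -1 (fully open) to 1 (shut). In form: [wx, wy, wz, dx, dy, dz, claw, wx, wy, wz, dx, dy, dz, claw, ...]. A call has 1 to 12 rows; each row shifts and turns the commanded pose from where the row before left it, along the tool's axes as they then stand; what a row does not reach is not made up. A row lasts 1/8 s, in which the tool goes at most 62.5 mm and 10.7 degrees, less where a joint would pass 70% of its speed; a pose out of reach is approached as far as the arm can. A call with a gripper value outside its range is refused whole. The fingers move at their own pace and stop on an object; the grip force is fixed at half the most. Time passes only in rows, so rows that do not move let the fingers close. It gives the time, the measured TCP pose, the force, the opening and the grip force at its end, in the units of the state.
- ctrl.read_state(): the state, without advancing time (a new reading comes with each control period).
- ctrl.get_image(name): name is "scene" or "top" or "wrist"; returns the picture (480x640x3 uint8, red, green, blue); there is no depth.
- ctrl.calibration(name): a dict with "mtx" (3x3 intrinsics, pixels), "R" (3x3) and "t" (3): a world point X has camera coordinates R X + t. Camera axes: x right, y down, z forward; pixel columns grow to the right and rows downward; lengths in mm; the calibration is good to about 2 mm. A picture is of the moment at which its call begins: read the wrist's pose just before it. calibration takes no time and is no camera call; for the wrist camera it gives the pose at the moment of the call.
- ctrl.finish_job(): hands the job in; it is judged then, once.
The state is a dict: "clock": time; "qpos": joint angles; "qd": joint speeds; "tau": joint torques, N m; "eef_pos": TCP position; "tool_rot": TCP orientation; "force": force on the tool from outside, world axes, zero at the start; "torque": the same for the moment, N m; "width": finger opening in mm; "gripper_force": force on a finger pad.
Only numpy, scipy, OpenCV 4.12 (cv2) and the standard library are available. Lean on these libraries where they do the work, as an engineer would, in place of code of your own. Each camera call takes 0.05 s, during which the arm holds its last target. There are 200 camera calls.

## Working session

There is one attempt and no reset: what is moved stays moved. The work goes in short steps, Python scripts to look and compute and a tool call to move; the robot and the scene stay as the last step left them, time stands still between calls to the robot, and variables do not carry over. Pictures are saved under pics/ and viewed, at most 10 in all, crops included, and the job is handed in when it is done.

Besides the shell and the picture viewer there is one more tool, called after "Call:" as name(argument=value, ...), one argument or row to a line, values as JSON. carry_out: Moves the arm, as the interface text tells. Its arguments: {"type":"object","properties":{"deltas":{"type":"array"}},"required":["deltas"]}

```bash
mkdir -p pics; ls
python3 - <<'E'
from cell import ctrl
import cv2
s=ctrl.read_state()
print({k:s[k] for k in('clock','eef_pos','tool_rot','force','width')},ctrl.grip_depth)
for n in('scene','top','wrist'):
    c=ctrl.calibration(n); im=ctrl.get_image(n)[:,:,::-1]
    cv2.imwrite(f'pics/{n}0.png',im); print(n,c['mtx'].tolist(),c['R'].round(3).tolist(),c['t'].round(1).tolist())
E
```

```text
pics
{'clock': 0.0, 'eef_pos': array([ 176.86340827, -624.8179133 ,  230.38563522]), 'tool_rot': array([-3.13967618e+00,  1.80138267e-05,  2.75741308e-01]), 'force': array([ 0.41222744, -0.37192154,  0.31271933]), 'width': 85.50266947885062} 18.700000000000003
scene [[447.9801114403686, 0.0, 313.9163373265312], [0.0, 447.9801114403686, 235.99227316531844], [0.0, 0.0, 1.0]] [[-0.862, -0.507, 0.008], [-0.226, 0.371, -0.901], [0.453, -0.778, -0.434]] [406.8, 248.2, 777.2]
top [[598.8998582913488, 0.0, 322.60504486613024], [0.0, 598.8998582913488, 242.0325179220217], [0.0, 0.0, 1.0]] [[0.302, -0.953, 0.006], [-0.93, -0.296, -0.216], [0.208, 0.06, -0.976]] [-188.5, 470.2, 1497.4]
wrist [[417.8972794552833, 0.0, 311.494611047355], [0.0, 417.8972794552833, 239.16142154085583], [0.0, 0.0, 1.0]] [[0.272, -0.962, -0.003], [-0.927, -0.263, 0.268], [-0.258, -0.07, -0.963]] [-648.5, -34.8, 380.3]
```

View pics/scene0.png

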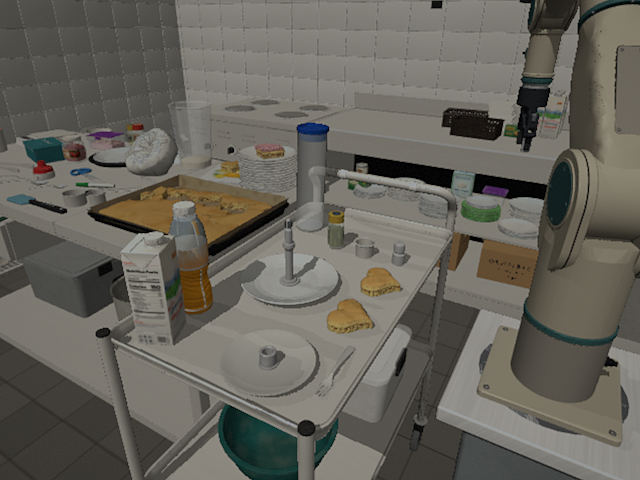

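View pics/top0.png

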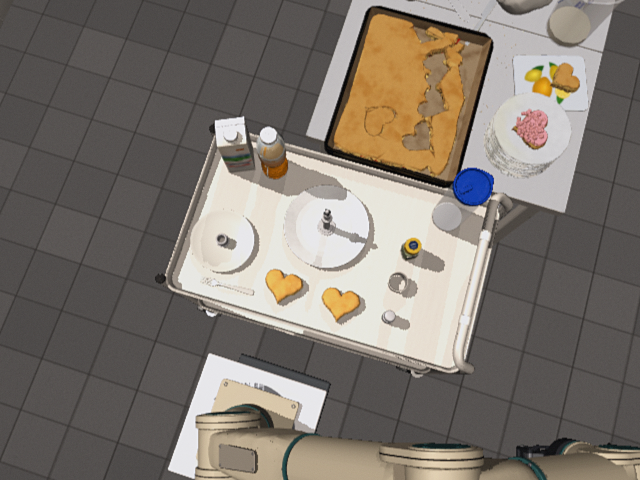

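The scene view shows the tier plate's hub at about (268,352), the post with its stud tip at (289,224) and the knob at (399,250). In the top view they are at (222,240), (326,212) and (389,317). I'll zoom in on all three in both views.

```bash
cat > h.py <<'E'
import numpy as np, cv2
from cell import ctrl
def ray(c,p):
    K,R,t=map(np.asarray,(c['mtx'],c['R'],c['t']))
    return -R.T@t, R.T@np.linalg.solve(K,[p[0],p[1],1.])
def plane(c,p,z):
    o,d=ray(c,p); return o+d*(z-o[2])/d[2]
def tri(obs):
    A=np.zeros((3,3));b=np.zeros(3);L=[]
    for c,p in obs:
        o,d=ray(c,p); d=d/np.linalg.norm(d); M=np.eye(3)-np.outer(d,d); A+=M;b+=M@o;L.append((o,M))
    X=np.linalg.solve(A,b); return X,[round(float(np.linalg.norm(M@(X-o))),1) for o,M in L]
def proj(c,X):
    q=np.asarray(c['mtx'])@(np.asarray(c['R'])@X+np.asarray(c['t'])); return q[:2]/q[2]
def crop(im,u,v,h,s):
    u,v=int(u),int(v); return cv2.resize(im[v-h:v+h,u-h:u+h],(s,s),interpolation=cv2.INTER_CUBIC)
E
python3 - <<'E'
from h import *
a=cv2.imread('pics/scene0.png');b=cv2.imread('pics/top0.png')
cv2.imwrite('pics/crops1.png',np.vstack([np.hstack([crop(a,*p,20,260) for p in((268,352),(289,232),(399,250))]),np.hstack([crop(b,*p,20,260) for p in((222,240),(326,216),(389,317))])]))
cs,ct=ctrl.calibration('scene'),ctrl.calibration('top')
for p,q in(((268,348),(222,239)),((289,222),(326,211)),((399,244),(389,315))): print(tri([(cs,p),(ct,q)]))
E
```

```text
(array([437.56433802, 217.32178773,  35.15566448]), [0.8, 0.8])
(array([556.6972943 , -29.45986969, 158.35835287]), [2.3, 2.3])
(array([ 375.33601134, -253.75055399,   54.76019061]), [0.7, 0.7])
```

View pics/crops1.png

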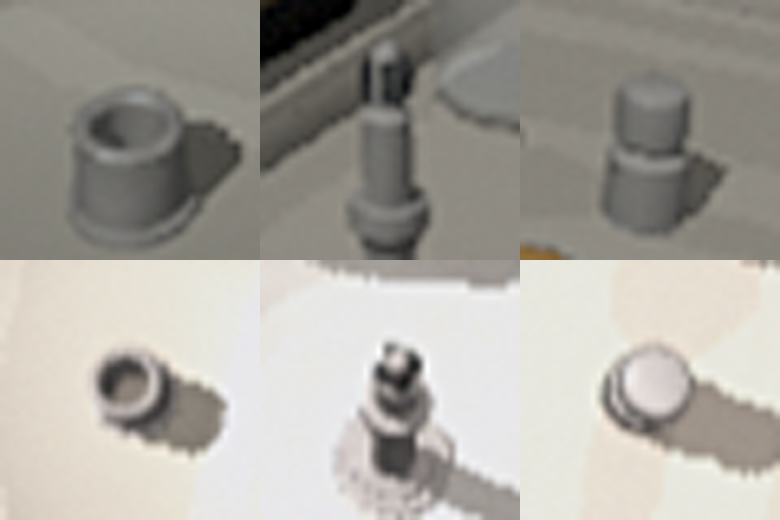

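Run:
```python
from h import *
cs,ct=ctrl.calibration('scene'),ctrl.calibration('top')
for p,q in(((267.5,351),(221.7,238.8)),((288.5,218.7),(327.4,210.5)),((399.6,243),(389.8,315.3))): print(tri([(cs,p),(ct,q)]))
# stand plate centre from rim on z=21 in top; trolley axis not needed
print('collar', plane(ct,(326.2,219.5),108))
```

```text
(array([438.21239358, 219.21455077,  29.71177056]), [0.3, 0.3])
(array([558.3690693 , -32.23090321, 164.50250276]), [1.1, 1.1])
(array([ 374.83304672, -255.73533355,   56.86995929]), [0.8, 0.8])
collar [551.3410228  -31.92429324 108.        ]
```

Heights check out roughly: 30, 164.5 and 57 mm against 34, 166 and 58. Next I'll work out where the nearby tall obstacles are, and the move to the hub.

Run:
```python
from h import *
ct=ctrl.calibration('top')
for n,p,z in(('milk',(232,130),214),('syrup',(268,135),237),('jar',(412,244),96),('cutter',(398,280),38),('carafe',(472,185),300),('cakeA',(340,303),29)): print(n,plane(ct,p,z).round())
c=ctrl.calibration('wrist');s=ctrl.read_state()
from scipy.spatial.transform import Rotation as Ro
T=Ro.from_euler('xyz',s['tool_rot']).as_matrix()
print('cam in tool',(T.T@(ray(c,(0,0))[0]-s['eef_pos'])).round(1))
print('tool deltas',(T.T@(np.array([460,-250,231])-s['eef_pos'])).round(1),(T.T@np.array([[40,300,20],[-62,170,20]]).T).T.round(1))
```

```text
milk [668. 244. 214.]
syrup [674. 152. 237.]
jar [ 559. -256.   96.]
cutter [ 472. -252.   38.]
carafe [ 676. -329.  300.]
cakeA [ 371. -127.   29.]
cam in tool [ 6.820e+01 -1.000e-01 -1.435e+02]
tool deltas [ 374.5 -283.7    0. ] [[ 120.2 -277.8  -19.6]
 [ -13.4 -180.5  -19.7]]
```

Call:
carry_out(
  deltas=[0, 0, 0, 0.042, -0.0315, 0, -1, 0, 0, 0, 0.042, -0.0315, 0, -1, 0, 0, 0, 0.042, -0.0315, 0, -1, 0, 0, 0, 0.042, -0.0315, 0, -1, 0, 0, 0, 0.042, -0.0315, 0, -1, 0, 0, 0, 0.042, -0.0315, 0, -1, 0, 0, 0, 0.042, -0.0315, 0, -1, 0, 0, 0, 0.042, -0.0315, 0, -1, 0, 0, 0, 0.042, -0.0315, 0, -1, 0, 0, 0, 0.018, -0.042, 0, -1, 0, 0, 0, 0.018, -0.042, 0, -1, 0, 0, 0, 0.018, -0.042, 0, -1],
)

```text
clock: 1.65
eef_pos: [481.2, -112.2, 231.2]
tool_rot: [-3.142, 0.0, 0.276]
force: [0.3, -0.0, 0.6]
width: 85.2
gripper_force: 0.0
```

Call:
carry_out(
  deltas=[0, 0, 0, 0.006, -0.041, 0, -0.1, 0, 0, 0, 0.006, -0.041, 0, -0.1, 0, 0, 0, 0.006, -0.041, 0, -0.1, 0, 0, 0, 0.006, -0.041, 0, -0.1, 0, 0, 0, 0.006, -0.041, 0.01, -0.1, 0, 0, 0, 0.006, -0.041, 0.01, -0.1, 0, 0, 0, 0.006, -0.041, 0.01, -0.1, 0, 0, 0, 0.006, -0.041, 0.01, -0.1, 0, 0, 0, 0, 0, 0, -0.1],
)

```text
clock: 2.78
eef_pos: [436.7, 218.5, 190.5]
tool_rot: [-3.14, 0.001, 0.282]
force: [0.2, -1.1, 0.7]
width: 46.8
gripper_force: 0.0
```

Run:
```python
from h import *
s=ctrl.read_state();c=ctrl.calibration('wrist');im=ctrl.get_image('wrist')[:,:,::-1]
np.savez('w1.npz',**{k:c[k] for k in c},e=s['eef_pos']);cv2.imwrite('pics/w1.png',im)
print(s['eef_pos'],s['tool_rot'],s['width'],proj(c,np.array([438,219,34])))
```

```text
[436.69036376 218.5067319  190.54095404] [-3.14000992e+00  1.08359614e-03  2.82177142e-01] 46.82220773916313 [312.25792469 217.07684166]
```

View pics/w1.png

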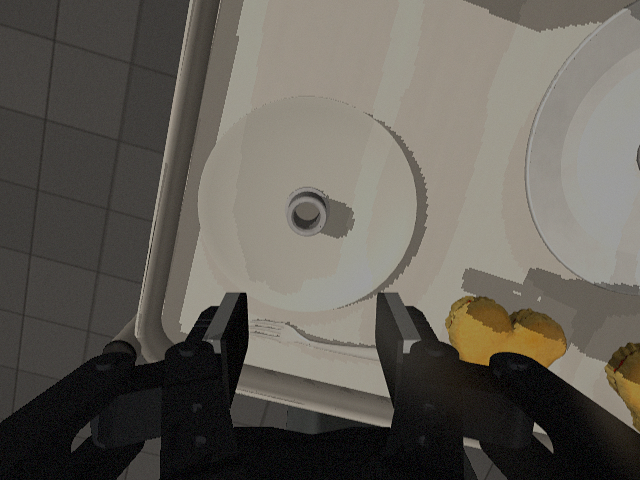

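The wrist view shows the hub's top ring centred at about (307,213), with the tier plate clear of the fingers. I'll fit the ring, step down, and take a second view for height.

```bash
cat >> h.py <<'E'
def circ(im,guess,h,rmin,rmax,p2=15):
    u,v=map(int,guess); g=cv2.cvtColor(im[v-h:v+h,u-h:u+h],cv2.COLOR_BGR2GRAY)
    g=cv2.resize(g,None,fx=4,fy=4,interpolation=cv2.INTER_CUBIC)
    c=cv2.HoughCircles(cv2.GaussianBlur(g,(7,7),0),cv2.HOUGH_GRADIENT,1,8,param1=80,param2=p2,minRadius=int(4*rmin),maxRadius=int(4*rmax))
    return [] if c is None else [((x+.5)/4-.5+u-h,(y+.5)/4-.5+v-h,r/4) for x,y,r in c[0][:5]]
E
python3 - <<'E'
from h import *
c=np.load('w1.npz');im=cv2.imread('pics/w1.png')
for lo,hi in((9,15),(17,24)):
    for q in circ(im,(307,213),40,lo,hi): print(np.round(q,1),plane(c,q[:2],34).round(1))
E
```

```text
[305.5 216.5  14.8] [437.  223.9  34. ]
[307.  207.   12.6] [444.2 224.8  34. ]
[308.8 205.8  14.6] [445.4 223.8  34. ]
[306.5 214.5  14.6] [438.7 223.6  34. ]
[305.2 205.8  14.6] [444.7 226.3  34. ]
[306.8 210.2  19.3] [441.8 224.3  34. ]
[306.  215.8  19.5] [437.7 223.7  34. ]
[308.2 216.5  17.4] [437.6 221.9  34. ]
[307.5 214.   17.8] [439.2 223.   34. ]
[308.5 209.   20.2] [443.  223.3  34. ]
```

Call:
carry_out(
  deltas=[0, 0, 0, 0, 0, 0.025, -0.1, 0, 0, 0, 0, 0, 0.025, -0.1, 0, 0, 0, 0, 0, 0.025, -0.1, 0, 0, 0, 0, 0, 0.025, -0.1, 0, 0, 0, 0, 0, 0, -0.1],
)

```text
clock: 3.45
eef_pos: [437.4, 212.8, 90.3]
tool_rot: [3.14, 0.003, 0.274]
force: [0.3, -0.1, 0.8]
width: 47.0
gripper_force: 0.0
```

Run:
```python
from h import *
s=ctrl.read_state();c=ctrl.calibration('wrist');im=ctrl.get_image('wrist')[:,:,::-1].copy()
np.savez('w2.npz',**{k:c[k] for k in c},e=s['eef_pos']);cv2.imwrite('pics/w2.png',im)
g=proj(c,np.array([438,219,34]));print(s['eef_pos'],g)
for lo,hi in((16,24),(27,38)):
    for q in circ(im,g,60,lo,hi): print(np.round(q,1),plane(c,q[:2],34).round(1))
```

```text
[437.41375119 212.75444285  90.28637426] [300.41266347 258.58501913]
[290.2 258.   21. ] [436.9 224.   34. ]
[292.5 256.2  19.9] [438.1 223.1  34. ]
[295.8 259.2  23.8] [437.  221.2  34. ]
[294.8 239.5  17.5] [446.9 224.3  34. ]
[295.5 253.8  23.8] [439.8 222.   34. ]
[293.8 245.8  27.4] [443.6 224.   34. ]
[291.8 259.   30.2] [436.6 223.1  34. ]
[292.5 256.8  27.8] [437.9 223.1  34. ]
[291.5 249.   36.8] [441.7 224.6  34. ]
[286.2 250.8  36.5] [440.1 226.9  34. ]
```

Run:
```python
from h import *
c1,c2=np.load('w1.npz'),np.load('w2.npz')
print(tri([(c1,(306.2,215.2)),(c2,(292.2,257))]),ctrl.read_state()['eef_pos'])
a=cv2.imread('pics/w1.png');b=cv2.imread('pics/w2.png')
cv2.imwrite('pics/c2.png',np.hstack([crop(a,306,215,30,390),crop(b,292,257,40,400)[:390]]))
```

```text
(array([438.84514851, 223.57961459,  37.46101699]), [0.2, 0.2]) [438.12266683 213.44767013  91.24897542]
```

View pics/c2.png

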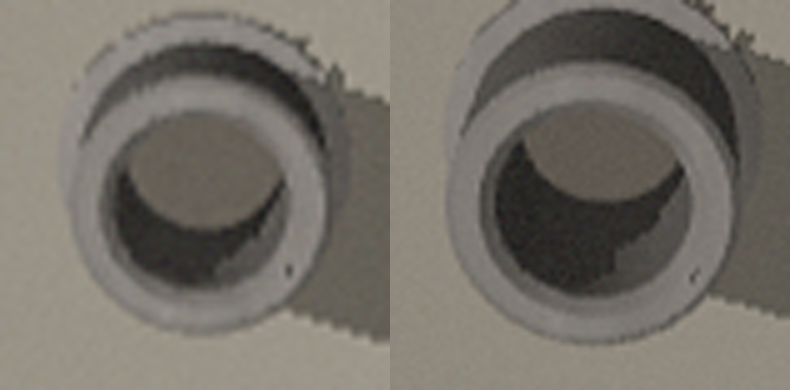

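The two views put the ring centre at (306.5,215.8) and (292,257.4), which gives a hub at (438.4, 223.4, about 36), so the height fits. I'll centre over it and descend.

Call:
carry_out(
  deltas=[0, 0, 0, 0.0029, -0.0096, 0, -0.1, 0, 0, 0, 0, 0, 0.02, -0.1, 0, 0, 0, 0, 0, 0.02, -0.1, 0, 0, 0, 0, 0, 0, -0.1, 0, 0, 0, 0, 0, 0, -0.1],
)

```text
clock: 4.12
eef_pos: [438.9, 225.6, 52.4]
tool_rot: [-3.141, -0.002, 0.276]
force: [-0.3, -0.2, 0.9]
width: 46.8
gripper_force: 0.0
```

Run:
```python
from h import *
print(np.mean([ctrl.read_state()['eef_pos'] for _ in range(10)],0))
c=ctrl.calibration('wrist');im=ctrl.get_image('wrist')[:,:,::-1].copy();cv2.imwrite('pics/w3.png',im)
g=proj(c,np.array([438.4,223.4,34]));print(g)
for q in circ(im,g,70,24,42): print(np.round(q,1),plane(c,q[:2],34).round(1))
```

```text
[438.93311203 225.58017998  52.35165108]
[316.96723521 295.20545059]
[316.8 279.5  38.8] [445.1 225.4  34. ]
[317.  292.   38.2] [439.8 223.8  34. ]
[317.2 302.   37.9] [435.5 222.4  34. ]
[313.5 297.2  32. ] [437.1 224.5  34. ]
[315.  277.5  30.2] [445.7 226.4  34. ]
```

Call:
carry_out(
  deltas=[0, 0, 0, 0, 0.001, 0.014, -0.1, 0, 0, 0, 0, 0, 0.014, -0.1, 0, 0, 0, 0, 0, 0.013, -0.1, 0, 0, 0, 0, 0, 0, -0.1, 0, 0, 0, 0, 0, 0, -0.1],
)

```text
clock: 4.8
eef_pos: [438.5, 223.9, 10.1]
tool_rot: [3.141, 0.0, 0.276]
force: [-0.2, -0.3, 0.6]
width: 47.1
gripper_force: 0.0
```

Call:
carry_out(
  deltas=[0, 0, 0, 0, 0, 0, 1, 0, 0, 0, 0, 0, 0, 1, 0, 0, 0, 0, 0, 0, 1, 0, 0, 0, 0, 0, 0, 1],
)

```text
clock: 5.3
eef_pos: [438.8, 224.0, 10.9]
tool_rot: [-3.142, -0.001, 0.276]
force: [-0.4, -0.0, 6.1]
width: 28.7
gripper_force: 60.0
```

Call:
carry_out(
  deltas=[0, 0, 0, 0, 0, -0.01, 1, 0, 0, 0, 0, 0, -0.02, 1, 0, 0, 0, 0, 0, -0.04, 1, 0, 0, 0, 0, 0, -0.05, 1, 0, 0, 0, 0, 0, -0.05, 1, 0, 0, 0, 0, 0, -0.04, 1, 0, 0, 0, 0, 0, -0.01, 1, 0, 0, 0, 0, 0, 0, 1, 0, 0, 0, 0, 0, 0, 1],
)

```text
clock: 6.42
eef_pos: [437.4, 223.3, 228.6]
tool_rot: [3.141, 0.004, 0.276]
force: [1.0, -0.0, -3.9]
width: 28.5
gripper_force: 59.8
```

Run:
```python
from h import *
s=ctrl.read_state();print(s['eef_pos'],s['tool_rot'],s['force'],s['torque'],s['width'],s['gripper_force'])
im=ctrl.get_image('wrist')[:,:,::-1].copy();cv2.imwrite('pics/w4.png',im)
```

```text
[437.36496594 223.29971922 228.59068959] [3.14066903 0.00357964 0.27589494] [ 1.00699842e+00 -1.27113811e-03 -3.86379307e+00] [ 0.02254267 -0.03324963  0.00996925] 28.475153168284564 59.80521798832342
```

View pics/w4.png

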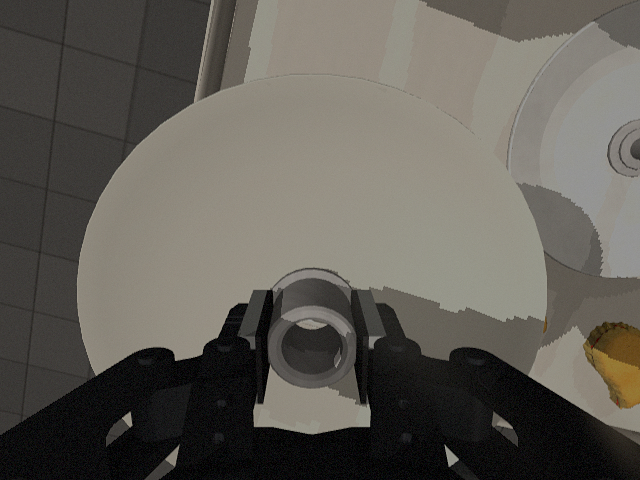

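The plate is held squarely by the hub, with the ring at about (312,346), and the post is just visible at (632,150). I'll shift sideways to view the stud beside the plate from two places.

Call:
carry_out(
  deltas=[0, 0, 0, -0.006, 0.025, 0, 1, 0, 0, 0, -0.008, 0.03, 0, 1, 0, 0, 0, -0.01, 0.035, 0, 1, 0, 0, 0, -0.009, 0.03, 0, 1, 0, 0, 0, -0.006, 0.02, 0, 1, 0, 0, 0, 0, 0.003, 0, 1, 0, 0, 0, 0, 0, 0, 1, 0, 0, 0, 0, 0, 0, 1],
)

```text
clock: 7.48
eef_pos: [439.9, 77.0, 230.1]
tool_rot: [-3.141, 0.0, 0.278]
force: [-0.6, 0.6, -3.9]
width: 28.6
gripper_force: 59.9
```

```bash
cat > look.py <<'E'
import sys
from h import *
n=sys.argv[1]
s=ctrl.read_state();c=ctrl.calibration('wrist');im=ctrl.get_image('wrist')[:,:,::-1].copy()
np.savez(n+'.npz',**{k:c[k] for k in c},e=s['eef_pos'],r=s['tool_rot']);cv2.imwrite(f'pics/{n}.png',im)
print(s['eef_pos'],s['tool_rot'],proj(c,np.array([557.5,-32,166])))
E
python3 look.py p1
```

```text
[439.89402512  76.98771116 230.05123357] [-3.14100971e+00  2.49103129e-04  2.77684769e-01] [604.8840762   89.45121078]
```

Call:
carry_out(
  deltas=[0, 0, 0, 0, 0.015, 0, 1, 0, 0, 0, 0, 0.025, 0, 1, 0, 0, 0, 0, 0.015, 0, 1, 0, 0, 0, 0, 0, 0, 1, 0, 0, 0, 0, 0, 0, 1],
)

```text
clock: 8.15
eef_pos: [454.7, 23.5, 230.3]
tool_rot: [-3.141, 0.0, 0.276]
force: [-0.0, 0.3, -2.2]
width: 28.6
gripper_force: 59.9
```

```bash
python3 look.py p2
python3 - <<'E'
from h import *
o=[]
for n in('p1','p2'):
    c=np.load(n+'.npz'); g=proj(c,np.array([557.5,-32,166])); print(n,int(g[0]),int(g[1]))
    o.append(crop(cv2.imread(f'pics/{n}.png'),min(g[0],600),max(g[1],40),40,400))
cv2.imwrite('pics/pp.png',np.hstack(o))
E
```

```text
[454.72533628  23.48047126 230.28897136] [-3.14094062e+00  4.73801516e-05  2.76342436e-01] [485.95944414  88.36036056]
p1 604 89
p2 485 88
```

View pics/pp.png

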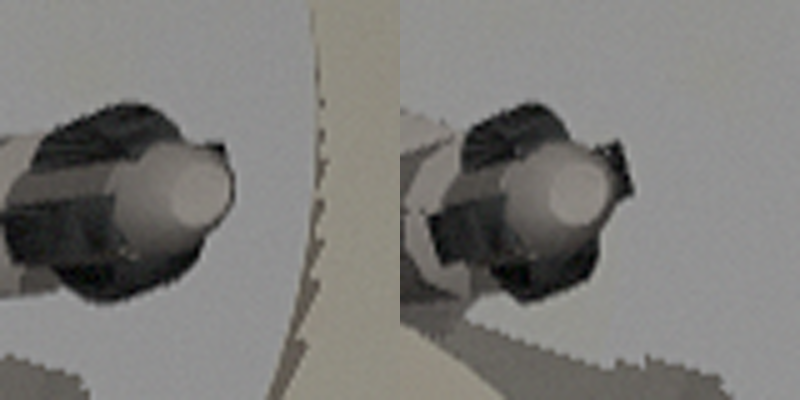

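The tip face shows at about (600,87.8) in p1 and (480.2,86.6) in p2. I'll triangulate it and compare it with the held hub in the same camera's frame.

Run:
```python
from h import *
from scipy.spatial.transform import Rotation as Ro
c1,c2=np.load('p1.npz'),np.load('p2.npz')
X,r=tri([(c1,(600,87.8)),(c2,(480.2,86.6))]);print('stud',X,r)
for c,p in((c1,(600,87.8)),(c2,(480.2,86.6))): print('at166',plane(c,p,166))
# hub top in tool frame from images p1,p2 (rim circle)
for n,c in(('p1',c1),('p2',c2)):
    im=cv2.imread(f'pics/{n}.png'); T=Ro.from_euler('xyz',c['r']).as_matrix()
    for q in circ(im,(312,346),60,36,48)[:3]+circ(im,(312,346),60,26,34)[:3]:
        P=plane(c,q[:2],c['e'][2]+23.5); print(n,np.round(q,1),(T.T@(P-c['e'])).round(1),P.round(1))
```

```text
stud [557.2251176  -28.65558294 167.34573479] [0.0, 0.0]
at166 [557.53876196 -29.47258169 166.        ]
at166 [557.49005083 -29.11095479 166.        ]
p1 [310.8 341.2  47. ] [  0.9  -0.5 -23.5] [440.6  77.7 253.6]
p1 [308.8 343.   44.6] [  0.3  -1.1 -23.5] [439.8  78.1 253.6]
p1 [312.  352.2  47.3] [ -3.1  -0.1 -23.5] [436.9  76.2 253.6]
p1 [309.5 347.8  28.6] [ -1.4  -0.9 -23.5] [438.3  77.4 253.6]
p1 [307.5 346.8  26.6] [ -1.1  -1.5 -23.5] [438.4  78.2 253.6]
p1 [311.8 351.   32.1] [ -2.6  -0.2 -23.5] [437.3  76.4 253.6]
p2 [310.  342.2  45.9] [  0.5  -0.7 -23.5] [455.   24.3 253.8]
p2 [313.  351.5  46.2] [ -2.8   0.2 -23.5] [452.1  22.5 253.8]
p2 [306.5 346.5  40.4] [ -1.   -1.9 -23.5] [453.2  25.  253.8]
p2 [311.5 351.   32.2] [ -2.6  -0.3 -23.5] [452.1  23.  253.8]
p2 [312.8 348.8  29.7] [ -1.8   0.1 -23.5] [453.   22.8 253.8]
p2 [309.2 345.8  28.6] [ -0.7  -1.  -23.5] [453.8  24.2 253.8]
```

The stud measures (557.4,-29.2,167.3), with the height right. I'll move the hub over it.

Call:
carry_out(
  deltas=[0, 0, 0, 0.01, 0.009, 0, 1, 0, 0, 0, 0.017, 0.016, 0, 1, 0, 0, 0, 0.02, 0.019, 0, 1, 0, 0, 0, 0.02, 0.019, 0, 1, 0, 0, 0, 0.0131, 0.0119, 0, 1, 0, 0, 0, 0.005, 0.004, 0, 1, 0, 0, 0, 0, 0, 0.02, 1, 0, 0, 0, 0, 0, 0.015, 1, 0, 0, 0, 0, 0, 0.005, 1, 0, 0, 0, 0, 0, 0, 1, 0, 0, 0, 0, 0, 0, 1],
)

```text
clock: 9.57
eef_pos: [558.7, -29.9, 190.9]
tool_rot: [3.141, -0.001, 0.276]
force: [0.8, 1.1, -1.8]
width: 28.6
gripper_force: 59.9
```

```bash
python3 look.py q1
python3 - <<'E'
from h import *
im=cv2.imread('pics/q1.png'); a=cv2.convertScaleAbs(crop(im,312,346,60,480),alpha=2.2)
sc=ctrl.get_image('scene')[:,:,::-1]; b=crop(sc,289,215,40,320); b=cv2.copyMakeBorder(b,0,160,0,0,cv2.BORDER_CONSTANT)
cv2.imwrite('pics/q1c.png',np.hstack([a,b]))
E
```

```text
[558.72452949 -29.87216318 190.90424518] [ 3.14127906e+00 -1.10832484e-03  2.75842837e-01] [316.17154482 290.5642516 ]
```

View pics/q1c.png

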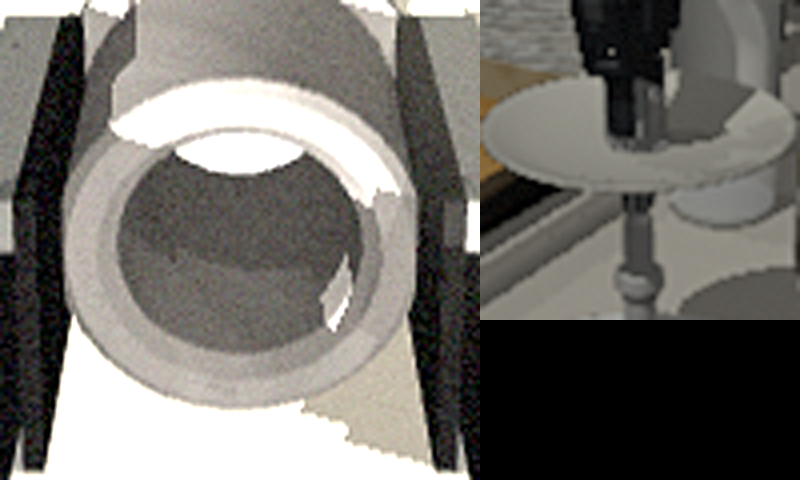

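The crop shows the hub ring centred at (312,346). The scene view shows the stud directly under the plate's middle. I'll lower in steps, watching the force.

Call:
carry_out(
  deltas=[0, 0, 0, 0, -0.0005, 0.006, 1, 0, 0, 0, 0, 0, 0.006, 1, 0, 0, 0, 0, 0, 0.006, 1, 0, 0, 0, 0, 0, 0.004, 1, 0, 0, 0, 0, 0, 0.004, 1, 0, 0, 0, 0, 0, 0, 1],
)

```text
clock: 10.42
eef_pos: [558.4, -29.1, 164.1]
tool_rot: [-3.141, -0.0, 0.276]
force: [0.4, 0.5, -3.2]
width: 28.3
gripper_force: 59.9
```

Call:
carry_out(
  deltas=[0, 0, 0, 0, 0, 0.004, 1, 0, 0, 0, 0, 0, 0.004, 1, 0, 0, 0, 0, 0, 0.004, 1, 0, 0, 0, 0, 0, 0.004, 1, 0, 0, 0, 0, 0, 0.004, 1, 0, 0, 0, 0, 0, 0, 1],
)

```text
clock: 11.18
eef_pos: [558.4, -29.1, 144.1]
tool_rot: [-3.141, -0.0, 0.276]
force: [2.4, 2.1, -2.6]
width: 28.6
gripper_force: 59.9
```

Call:
carry_out(
  deltas=[0, 0, 0, 0, 0, 0.005, 1, 0, 0, 0, 0, 0, 0.005, 1, 0, 0, 0, 0, 0, 0.005, 1, 0, 0, 0, 0, 0, 0.003, 1, 0, 0, 0, 0, 0, 0.002, 1, 0, 0, 0, 0, 0, 0, 1],
)

```text
clock: 11.92
eef_pos: [557.9, -29.5, 124.1]
tool_rot: [-3.142, 0.0, 0.276]
force: [2.4, 1.5, -4.7]
width: 28.4
gripper_force: 59.7
```

Call:
carry_out(
  deltas=[0, 0, 0, 0.0003, 0, 0.0015, 1, 0, 0, 0, 0.0003, 0, 0.0015, 1, 0, 0, 0, 0, 0, 0.001, 1, 0, 0, 0, 0, 0, 0, 1],
)

```text
clock: 12.42
eef_pos: [558.1, -29.6, 120.1]
tool_rot: [3.142, 0.001, 0.276]
force: [-0.0, -0.7, -2.4]
width: 28.9
gripper_force: 59.9
```

Call:
carry_out(
  deltas=[0, 0, 0, 0, 0, 0.001, 1, 0, 0, 0, 0, 0, 0.001, 1, 0, 0, 0, 0, 0, 0, 1],
)

```text
clock: 12.8
eef_pos: [558.4, -29.5, 118.9]
tool_rot: [3.141, 0.0, 0.276]
force: [-2.4, -0.4, 4.6]
width: 28.5
gripper_force: 60.8
```

It seated at TCP z 118.9, as expected. I'll release and rise.

Call:
carry_out(
  deltas=[0, 0, 0, 0, 0, 0, -0.1, 0, 0, 0, 0, 0, 0, -0.1, 0, 0, 0, 0, 0, 0, -0.1, 0, 0, 0, 0, 0, -0.005, -0.1, 0, 0, 0, 0, 0, -0.02, -0.1, 0, 0, 0, 0, 0, -0.04, -0.1, 0, 0, 0, 0, 0, -0.04, -0.1, 0, 0, 0, 0, 0, 0, -0.1],
)

```text
clock: 13.8
eef_pos: [561.1, -29.3, 226.8]
tool_rot: [3.14, -0.007, 0.276]
force: [0.3, -0.1, 0.2]
width: 46.8
gripper_force: 0.0
```

```bash
python3 look.py r1
python3 - <<'E'
from h import *
sc=ctrl.get_image('scene')[:,:,::-1]
a=cv2.resize(cv2.imread('pics/r1.png'),(400,300)); b=cv2.resize(sc[150:330,190:430],(400,300))
cv2.imwrite('pics/r1c.png',np.hstack([a,b]))
E
```

```text
[561.10650408 -29.34546626 226.84654324] [ 3.13951187 -0.00711588  0.27563876] [314.93985833 268.84305814]
```

View pics/r1c.png

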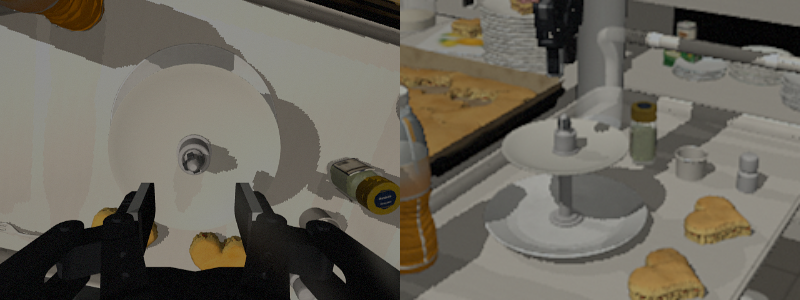

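Plate seated on the shoulder, stand upright; the hub ring and stud show at about (310,250) in the wrist image. Next, the knob.

```bash
python3 look.py r2
python3 - <<'E'
from h import *
c=np.load('r2.npz');im=cv2.imread('pics/r2.png');g=proj(c,np.array([557.5,-29.2,142]));print(g)
for q in circ(im,g,50,22,32): print(np.round(q,1),plane(c,q[:2],142).round(1))
E
```

```text
[558.67058355 -29.26581859 223.67388539] [ 3.14141625e+00 -7.00386781e-04  2.75776137e-01] [316.70010534 265.89393356]
[311.4458577  250.60925937]
[311.5 241.5  24.6] [562.6 -27.8 142. ]
[313.5 239.5  22.1] [564.1 -28.5 142. ]
[317.  242.5  29.9] [562.9 -30.9 142. ]
[311.2 244.   27.1] [561.2 -28.  142. ]
[313.2 243.   31.3] [562.1 -29.  142. ]
```

Call:
carry_out(
  deltas=[0, 0, 0, -0.0263, 0.0183, 0, -0.4, 0, 0, 0, -0.0263, 0.0183, 0, -0.4, 0, 0, 0, -0.0263, 0.0183, 0, -0.4, 0, 0, 0, -0.0263, 0.0183, 0, -0.4, 0, 0, 0, -0.0263, 0.0183, 0, -0.4, 0, 0, 0, -0.0263, 0.0183, 0.02, -0.4, 0, 0, 0, -0.0263, 0.0183, 0.03, -0.4, 0, 0, 0, -0.0263, 0.0183, 0.03, -0.4, 0, 0, 0, -0.0263, 0.0183, 0.01, -0.4, 0, 0, 0, 0, 0, 0, -0.4, 0, 0, 0, 0, 0, 0, -0.4],
)

```text
clock: 15.32
eef_pos: [375.9, -251.6, 132.8]
tool_rot: [-3.14, 0.0, 0.276]
force: [0.2, -0.1, -0.2]
width: 59.8
gripper_force: 0.0
```

```bash
python3 look.py k1
python3 - <<'E'
from h import *
c=np.load('k1.npz');im=cv2.imread('pics/k1.png');g=proj(c,np.array([375,-252,58]));print(g)
for q in circ(im,g,70,22,36): print(np.round(q,1),plane(c,q[:2],58).round(1))
E
```

```text
[ 375.88809258 -251.6456026   132.818065  ] [-3.14049331e+00  3.46877698e-04  2.75957339e-01] [ -777.90718052 -1040.88655414]
[312.50482616 253.85865112]
[316.  251.5  24.4] [ 376.8 -253.5   58. ]
[314.8 245.   24. ] [ 380.2 -251.8   58. ]
[314.5 230.8  24.5] [ 387.9 -249.5   58. ]
[316.5 249.   28.2] [ 378.3 -253.3   58. ]
[313.5 252.2  24. ] [ 376.  -252.3   58. ]
```

Call:
carry_out(
  deltas=[0, 0, 0, 0, 0.001, 0.015, -0.4, 0, 0, 0, 0, 0, 0.02, -0.4, 0, 0, 0, 0, 0, 0.01, -0.4, 0, 0, 0, 0, 0, 0, -0.4, 0, 0, 0, 0, 0, 0, -0.4],
)

```text
clock: 16.0
eef_pos: [376.6, -253.1, 88.8]
tool_rot: [3.141, -0.001, 0.276]
force: [-0.2, -0.6, -0.1]
width: 59.6
gripper_force: 0.0
```

```bash
python3 look.py k2
python3 - <<'E'
from h import *
o=[];G={'r2':[557.5,-29.2,152],'k1':[376,-253,55],'k2':[376,-253,55]}
for n,h in(('r2',40),('k1',40),('k2',40)):
    c=np.load(n+'.npz');g=proj(c,np.array(G[n]));print(n,int(g[0]),int(g[1]))
    o.append(crop(cv2.imread(f'pics/{n}.png'),*g,h,264))
cv2.imwrite('pics/kc.png',cv2.convertScaleAbs(np.hstack(o),alpha=1.3))
E
```

```text
[ 376.58081636 -253.1370515    88.78053525] [ 3.14101285e+00 -6.59179612e-04  2.76279688e-01] [-3169.3690987 -3557.1235614]
r2 311 256
k1 314 251
k2 311 280
```

View pics/kc.png

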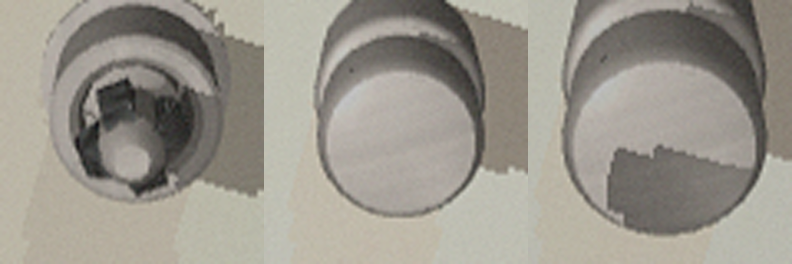

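Crops: in r2 the stud tip is at (310.4,262.6) and the hub ring at (311.9,251.4). The knob's top face is at (315.5,253.4) in k1 and (311.7,284.5) in k2.

Run:
```python
from h import *
r,k1,k2=[np.load(n+'.npz') for n in('r2','k1','k2')]
print('tip',plane(r,(310.4,262.6),166),'hub',plane(r,(311.9,251.4),142))
print('knob',tri([(k1,(315.5,253.4)),(k2,(311.7,284.5))]),plane(k1,(315.5,253.4),58),plane(k2,(311.7,284.5),58))
```

```text
tip [558.3271886  -28.43652712 166.        ] hub [557.12106637 -29.57327553 142.        ]
knob (array([ 377.02007385, -252.95056484,   62.4568755 ]), [0.1, 0.1]) [ 375.70085733 -253.50591993   58.        ] [ 375.29139998 -253.29609608   58.        ]
```

Call:
carry_out(
  deltas=[0, 0, 0, -0.0011, 0, 0.015, -0.4, 0, 0, 0, 0, 0, 0.02, -0.4, 0, 0, 0, 0, 0, 0.0145, -0.4, 0, 0, 0, 0, 0, 0.01, -0.4, 0, 0, 0, 0, 0, 0, -0.4, 0, 0, 0, 0, 0, 0, -0.4],
)

```text
clock: 16.8
eef_pos: [374.2, -253.5, 31.4]
tool_rot: [-3.14, 0.002, 0.275]
force: [-0.6, 0.1, -0.5]
width: 59.9
gripper_force: 0.0
```

Call:
carry_out(
  deltas=[0, 0, 0, 0, 0, 0, 1, 0, 0, 0, 0, 0, 0, 1, 0, 0, 0, 0, 0, 0, 1, 0, 0, 0, 0, 0, 0, 1, 0, 0, 0, 0, 0, 0, 1],
)

```text
clock: 17.42
eef_pos: [374.4, -253.4, 31.6]
tool_rot: [-3.141, 0.003, 0.276]
force: [-1.2, 0.1, 6.6]
width: 26.4
gripper_force: 58.7
```

Call:
carry_out(
  deltas=[0, 0, 0, 0, 0, -0.01, 1, 0, 0, 0, 0, 0, -0.03, 1, 0, 0, 0, 0, 0, -0.04, 1, 0, 0, 0, 0, 0, -0.04, 1, 0, 0, 0, 0, 0, -0.04, 1, 0, 0, 0, 0, 0, -0.03, 1, 0, 0, 0, 0, 0, -0.005, 1, 0, 0, 0, 0, 0, 0, 1, 0, 0, 0, 0, 0, 0, 1],
)

```text
clock: 18.55
eef_pos: [373.9, -253.0, 224.9]
tool_rot: [-3.138, 0.005, 0.276]
force: [0.2, 0.7, -0.9]
width: 26.5
gripper_force: 59.2
```

```bash
python3 look.py k3
python3 - <<'E'
from h import *
from scipy.spatial.transform import Rotation as Ro
c=np.load('k3.npz');im=cv2.imread('pics/k3.png');T=Ro.from_euler('xyz',c['r']).as_matrix();zt=26.5
g=proj(c,c['e']+[0,0,zt]);print(g,c['e'])
for q in circ(im,g,70,34,52): print(np.round(q,1),(T.T@(plane(c,q[:2],c['e'][2]+zt)-c['e'])).round(1))
# threshold-based: bright top face
u,v=map(int,g);p=cv2.cvtColor(im,cv2.COLOR_BGR2GRAY)[v-60:v+60,u-60:u+60]
print(p[60,::6].tolist(),p[::6,60].tolist())
s=ctrl.read_state();print(s['width'],s['force'])
E
```

```text
[ 373.85885221 -252.97429392  224.91807794] [-3.13775462  0.00478348  0.27607934] [-141.53429917 -367.47086566]
[311.98000687 348.97108579] [ 373.85885221 -252.97429392  224.91807794]
[311.8 323.   41.5] [  8.8  -0.2 -26.5]
[312.8 349.   39. ] [ -0.1   0.1 -26.5]
[316.  345.5  34.4] [  1.1   1.2 -26.5]
[313.  330.2  48.8] [  6.4   0.2 -26.5]
[309.8 330.8  49.4] [  6.2  -0.8 -26.5]
[16, 82, 23, 5, 92, 92, 96, 94, 94, 96, 94, 100, 100, 106, 110, 109, 94, 17, 31, 91] [79, 83, 86, 100, 153, 151, 150, 150, 99, 102, 94, 102, 98, 96, 94, 95, 64, 66, 44, 78]
26.177772025399133 [ 0.46819547  0.07140069 -0.55320551]
```

Call:
carry_out(
  deltas=[0, 0, 0, 0.0264, -0.0183, 0, 1, 0, 0, 0, 0.0264, -0.0183, 0, 1, 0, 0, 0, 0.0264, -0.0183, 0, 1, 0, 0, 0, 0.0264, -0.0183, 0, 1, 0, 0, 0, 0.0264, -0.0183, 0, 1, 0, 0, 0, 0.0264, -0.0183, 0, 1, 0, 0, 0, 0.0264, -0.0183, 0, 1, 0, 0, 0, 0.0264, -0.0183, 0, 1, 0, 0, 0, 0.0264, -0.0183, 0, 1, 0, 0, 0, 0, 0, 0, 1, 0, 0, 0, 0, 0, 0, 1],
)

```text
clock: 19.98
eef_pos: [557.5, -30.8, 224.5]
tool_rot: [-3.14, 0.006, 0.276]
force: [-0.6, -0.5, -0.9]
width: 26.2
gripper_force: 59.2
```

```bash
python3 -c "
from h import *
for _ in range(3):
    ctrl.get_image('top'); s=ctrl.read_state(); print(s['eef_pos'],s['tool_rot'],s['force'])"
```

```text
[557.41287847 -31.35526438 224.77565289] [-3.13992384  0.00547799  0.27495077] [ 0.62792182  0.235804   -1.86337927]
[557.53917717 -31.50592096 225.05121564] [-3.14005972  0.00488723  0.27449483] [-0.30883535 -0.49855104 -0.58073246]
[557.71213076 -31.49461252 225.27161537] [-3.1401329   0.00433868  0.27441983] [ 0.19320996  0.06018837 -1.26255312]
```

Call:
carry_out(
  deltas=[0, 0, 0, 0, -0.0019, 0.008, 1, 0, 0, 0, 0, 0, 0.008, 1, 0, 0, 0, 0, 0, 0.007, 1, 0, 0, 0, 0, 0, 0, 1, 0, 0, 0, 0, 0, 0, 1],
)

```text
clock: 20.75
eef_pos: [558.0, -28.4, 202.6]
tool_rot: [-3.14, 0.003, 0.276]
force: [-0.2, 0.0, -0.2]
width: 26.3
gripper_force: 59.2
```

```bash
python3 -c "
from h import *
for _ in range(3):
    ctrl.get_image('top'); s=ctrl.read_state(); print(s['eef_pos'],s['tool_rot'],s['force'])"
```

```text
[558.09498735 -28.3844178  202.78774471] [-3.13987826e+00  2.58747343e-03  2.75992596e-01] [ 0.08219803 -0.19041512 -1.42585868]
[558.09991107 -28.41604742 202.85717928] [-3.13996516e+00  2.51985302e-03  2.76009648e-01] [ 0.36896689 -0.00810229 -1.12529347]
[558.10623482 -28.40606811 202.90090506] [-3.13996274e+00  2.44466478e-03  2.75933706e-01] [0.0566434  0.44012407 0.0216748 ]
```

Call:
carry_out(
  deltas=[0, 0, 0, -0.001, 0.0008, 0.003, 1, 0, 0, 0, 0, 0, 0.003, 1, 0, 0, 0, 0, 0, 0.002, 1, 0, 0, 0, 0, 0, 0, 1, 0, 0, 0, 0, 0, 0, 1],
)

```text
clock: 21.52
eef_pos: [557.1, -29.4, 194.6]
tool_rot: [-3.14, 0.003, 0.276]
force: [0.3, -0.2, -0.7]
width: 26.5
gripper_force: 59.2
```

Call:
carry_out(
  deltas=[0, 0, 0, 0, 0, 0.0015, 1, 0, 0, 0, 0, 0, 0.0015, 1, 0, 0, 0, 0, 0, 0.001, 1, 0, 0, 0, 0, 0, 0, 1],
)

```text
clock: 22.02
eef_pos: [557.0, -29.0, 190.7]
tool_rot: [-3.139, 0.003, 0.276]
force: [-0.2, 0.6, 0.5]
width: 26.6
gripper_force: 59.3
```

Call:
carry_out(
  deltas=[0, 0, 0, 0, 0, 0.001, 1, 0, 0, 0, 0, 0, 0.001, 1, 0, 0, 0, 0, 0, 0, 1],
)

```text
clock: 22.4
eef_pos: [557.5, -28.8, 189.8]
tool_rot: [-3.14, 0.002, 0.276]
force: [-2.5, 1.5, 8.8]
width: 26.6
gripper_force: 60.2
```

The catches were met at about 190, as expected.

Call:
carry_out(
  deltas=[0, 0, 0, 0, 0, 0.0015, 1, 0, 0, 0, 0, 0, 0.0015, 1, 0, 0, 0, 0, 0, 0.0015, 1, 0, 0, 0, 0, 0, 0, 1],
)

```text
clock: 22.9
eef_pos: [556.9, -29.1, 184.0]
tool_rot: [-3.139, 0.003, 0.276]
force: [-0.3, 2.0, -0.1]
width: 26.3
gripper_force: 60.0
```

Call:
carry_out(
  deltas=[0, 0, 0, 0, 0, 0.002, 1, 0, 0, 0, 0, 0, 0.002, 1, 0, 0, 0, 0, 0, 0.002, 1, 0, 0, 0, 0, 0, 0.002, 1, 0, 0, 0, 0, 0, 0, 1],
)

```text
clock: 23.52
eef_pos: [556.5, -29.4, 175.1]
tool_rot: [-3.139, 0.004, 0.276]
force: [1.3, 1.2, -9.3]
width: 26.5
gripper_force: 59.9
```

Call:
carry_out(
  deltas=[0, 0, 0, 0, 0, 0.001, 1, 0, 0, 0, 0, 0, 0.001, 1, 0, 0, 0, 0, 0, 0, 1],
)

```text
clock: 23.9
eef_pos: [556.9, -29.3, 174.3]
tool_rot: [-3.14, 0.003, 0.276]
force: [-1.1, 2.2, -5.8]
width: 26.4
gripper_force: 60.1
```

Now the catches are drawing it down (-6 to -9 N); home is about 1 mm lower.

Call:
carry_out(
  deltas=[0, 0, 0, 0, 0, 0.0005, 1, 0, 0, 0, 0, 0, 0.0005, 1, 0, 0, 0, 0, 0, 0, 1],
)

```text
clock: 24.28
eef_pos: [557.2, -29.6, 173.6]
tool_rot: [-3.14, 0.002, 0.276]
force: [-1.0, 2.5, 1.6]
width: 26.4
gripper_force: 60.9
```

Call:
carry_out(
  deltas=[0, 0, 0, 0, 0, 0.0005, 1, 0, 0, 0, 0, 0, 0, 1],
)

```text
clock: 24.52
eef_pos: [557.4, -29.5, 173.6]
tool_rot: [-3.14, 0.002, 0.276]
force: [-2.5, 1.9, 5.2]
width: 26.8
gripper_force: 61.4
```

Call:
carry_out(
  deltas=[0, 0, 0, 0, 0, 0.0003, 1, 0, 0, 0, 0, 0, 0, 1, 0, 0, 0, 0, 0, 0, 1],
)

```text
clock: 24.9
eef_pos: [557.5, -29.5, 173.5]
tool_rot: [-3.141, 0.002, 0.276]
force: [-2.4, 1.8, 7.0]
width: 26.5
gripper_force: 61.6
```

Call:
carry_out(
  deltas=[0, 0, 0, 0, 0, 0.0005, 1, 0, 0, 0, 0, 0, 0, 1, 0, 0, 0, 0, 0, 0, 1, 0, 0, 0, 0, 0, 0, 1, 0, 0, 0, 0, 0, 0, 1],
)

```text
clock: 25.52
eef_pos: [557.7, -29.4, 173.5]
tool_rot: [-3.141, 0.001, 0.276]
force: [-3.4, 2.2, 9.9]
width: 26.4
gripper_force: 61.9
```

```bash
python3 -c "
from h import *
for i in range(8):
    im=ctrl.get_image('scene'); s=ctrl.read_state(); print(s['eef_pos'].round(2),s['force'].round(1),round(s['gripper_force'],1))
a=cv2.imread('pics/scene0.png').astype(int);cv2.imwrite('pics/end.png',im[:,:,::-1])
# stand's lower plate rim unmoved? difference below/left of the plate
print(np.abs(im[:,:,::-1].astype(int)-a)[285:305,240:340].mean())"
```

```text
[557.69 -29.43 173.5 ] [-3.7  2.7  9.4] 61.9
[557.69 -29.41 173.5 ] [-3.1  2.4 11. ] 61.9
[557.69 -29.43 173.46] [-3.2  2.  10.6] 61.9
[557.7  -29.4  173.48] [-4.3  2.2 10.6] 61.9
[557.71 -29.45 173.49] [-3.4  1.9 10. ] 61.9
[557.71 -29.41 173.5 ] [-4.1  2.4 10.2] 61.9
[557.72 -29.44 173.48] [-2.3  2.1 10.7] 61.9
[557.69 -29.44 173.48] [-4.   2.1 10. ] 61.9
3.177
```

```bash
python3 -c "
from cell import ctrl
print(ctrl.finish_job())"
```

```text
the job is handed in; nothing more can be done
None
```

The upper plate is seated on the post's shoulder and the knob has clicked home on the hub, still gripped and pressed down at a steady 10 N or so; the job was handed in after about 26 s of robot time, with no verdict returned.

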